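# Seat the tee bracket in the welding nest

## Robot

A 7-joint arm with a two-finger parallel gripper is mounted at the origin on a cart in front of the work surface, level with it; the furniture and walls round the work are solid. World frame = base frame: x ahead of the robot, y to its left, z up, the work surface at z = 0. Lengths are in m, angles in rad, forces in N, time in s.
With the tool pointing down it reaches from about 0.35 to 0.9 m from the base axis. Payload 19.9 kg.
Tool frame: the origin (TCP) lies at the very end of the fingers, on their centre line; the grasp point (between the pads) lies 19 mm behind it; z points along the fingers, y is the line along which they close (so a half turn about z gives the same grasp; the last joint's range is limited). The gripper opens to 85 mm and grips with 20 to 120 N. Pads are 22 mm wide; open, the fingers measure 114 mm over their backs; the gripper's body (76 mm by 85 mm) begins 54 mm behind the grasp point. The pads swing forward as they close: fully open they stand 13 mm farther back than shut.
Start: joints at [-1.214, 0.417, -0.01, 1.614, 0.005, 1.111, -0.053], TCP at [0.243, 0.576, 0.21] pointing down, gripper open.
Joint ranges: [-2.81, 2.81], [-0.39, 2.02], [-1.27, 1.25], [0.06, 2.57], [-1.19, 4.33], [0.19, 2], [-2.82, 2.82]. Speed limits (rad/s): [1.89, 1.89, 2.39, 2.39, 3.01, 3.01, 3.01].

## Interface

Orientations are given as a rotation vector (axis times angle).
In Python, from station import robot gives the robot as it stands. The module is installed in compiled form; this text tells all that it offers.
- The arm moves only by the tool apply_moves, never from a script. Its argument "moves" is a list of rows, each a list of 6 numbers: the shift along the tool's x, y, z in mm, then the turn, a rotation vector about the tool's x, y, z in degrees. A call has exactly 5 rows; each row is the pose to reach, as a shift and turn from the pose commanded when the call began, along the tool's axes at that moment; what a row does not reach only later rows make up. A row lasts 1/8 s, in which the tool goes at most 62.5 mm and 10.7 degrees, less where a joint would pass 70% of its speed; a pose out of reach is approached as far as the arm can. A call with a gripper value outside its range is refused whole. "claw" is the closure, from 0 (fully open) to 1 (shut), set as the call begins (left out, the last holds). The fingers move at their own pace and stop on an object; "force" is the grip in N (left out, the last holds). Time passes only in rows, so rows that repeat a pose let the fingers close, or fill a call up. It gives the time, the measured TCP pose, the force, the opening and the grip force at its end, in the units of the state.
- robot.get_obs(): the state, without advancing time (a new reading comes with each control period).
- robot.capture(name): name is "scene" or "top" or "wrist"; returns a dict with "pixels" (384x512x3 uint8, blue, green, red), "intrinsics" (3x3 intrinsics, pixels), "R" (3x3) and "t" (3): a world point X has camera coordinates R X + t. Camera axes: x right, y down, z forward; pixel columns grow to the right and rows downward; lengths in m; the calibration is good to about 2 mm. A picture is of the moment at which its call begins. There is no depth.
- robot.sign_off(): hands the job in; it is judged then, once.
The state is a dict: "time": time; "joint_positions": joint angles; "qvel": joint speeds; "joint_torque": joint torques, N m; "ee_pos": TCP position; "orientation": TCP orientation; "contact_force": force on the tool from outside, world axes, zero at the start; "moment": the same for the moment, N m; "width": opening from 0.0 (shut) to 1.0 (fully open); "gripper_force": force on a finger pad.
Only numpy, scipy, OpenCV 4.12 (cv2) and the standard library are available. Lean on these libraries where they do the work, as an engineer would, in place of code of your own. Each camera call takes 0.05 s, during which the arm holds its last target. There are 200 camera calls.

## Task

Load the welding nest: take the welded tee bracket with the short foot and lower it gently, without dropping it, into the pocket of the nest, upright and with its foot flat on the pocket's floor, then let go. The pocket's walls leave no room for fingers beside the foot, so a grip on the foot will not go in; the upright plate stays clear above the walls. Leave the tee bracket with the longer foot where it is.

Things in the scene. Friction and masses are not known exactly. Their poses are not given: they have to be found in the camera images.
- tee_short: The tee bracket to load: bare steel, about 0.3 kg, an upside-down T standing on its foot. Foot plate 80 mm (along its x) by 44 mm (y) by 8 mm thick; from the middle of the foot an upright plate rises to 95 mm above the underside, 10 mm thick along x and 44 mm wide along y. Both ends alike, so a half turn makes no difference. Origin at the centre of the foot's underside, z up. It stands on the bench, with nothing tall within 60 mm of its upright.
- tee_long: The bystander tee bracket: the same but with a foot 120 mm long (along its x), too long for the pocket. Origin at the centre of the foot's underside, z up. The two brackets stand beside each other on the bench in either order.
- nest_floor (a point): Centre of the pocket's floor in the fixed welding nest, 8 mm above the bench. The nest is a dark base plate 160 by 110 mm with four bare-metal walls, 10 mm thick and 35 mm high above the pocket's floor, round a rectangular pocket open at the top, 100 mm long (along the point's x) by 64 mm wide (y). The short foot goes in lengthwise, x along x, either way round, with 10 mm to spare on each side.

How it is judged:
By the outcome, as a careful person would: the job done as asked, in the order asked, and still so for the second after the job is handed in, with the robot touching nothing.
It also fails if it takes over 35 s, if anything falls off the work surface, if the arm or the gripper's body presses on something with over 40 N, if the wrist force passes 120 N, or if a joint passes its speed limit or range.

## Working session

There is one attempt and no reset: what is moved stays moved. The work goes in short steps, Python scripts to look and compute and a tool call to move; the robot and the scene stay as the last step left them, time stands still between calls to the robot, and variables do not carry over. Pictures are saved under pics/ and viewed, at most 10 in all, crops included, and the job is handed in when it is done.

Besides the shell and the picture viewer there is one more tool, called after "Call:" as name(argument=value, ...), one argument or row to a line, values as JSON. apply_moves: Moves the arm, as the interface text tells. Its arguments: {"type":"object","properties":{"moves":{"type":"array"},"claw":{"type":"number"},"force":{"type":"number"}},"required":["moves"]}

```bash
mkdir -p pics; python3 - <<'E'
from station import robot
import cv2,numpy as np,pickle
o=robot.get_obs();print(o)
for n in("scene","top"):
    c=robot.capture(n);pickle.dump(c,open(n+".pkl","wb"));cv2.imwrite(f"pics/{n}0.png",c["pixels"])
    print(n,c["intrinsics"].tolist(),c["R"].round(4).tolist(),c["t"])
E
```

```text
{'time': 0.0, 'joint_positions': array([-1.21353583,  0.41798099, -0.01029708,  1.61418691,  0.00473727,
        1.11071638, -0.05300129]), 'qvel': array([-4.12612937e-04,  2.08463354e-03,  1.08158741e-03, -8.77302424e-05,
        1.84475754e-03, -7.96845667e-04, -1.50722367e-04]), 'joint_torque': array([-4.02955220e-04, -8.64454365e+01,  6.78310432e-01, -4.34903598e+01,
        1.90268049e-02,  7.44912832e-03, -2.01896245e-05]), 'ee_pos': array([0.24254822, 0.57559703, 0.2094506 ]), 'orientation': array([-6.22177302e-01, -3.07924043e+00,  1.98406690e-03]), 'contact_force': array([-0.18777989, -0.53280878,  0.46729229]), 'moment': array([-0.0408022 , -0.02136038,  0.00270373]), 'gripper_force': 0.0, 'width': 1.0001222290775076}
scene [[472.2873115605385, 0.0, 248.248508754501], [0.0, 472.2873115605385, 194.0322839626127], [0.0, 0.0, 1.0]] [[0.9116, -0.4111, 0.0041], [-0.3102, -0.6943, -0.6494], [0.2698, 0.5907, -0.7605]] [-0.40442573  0.27023268  0.71879009]
top [[452.8347205532261, 0.0, 254.68551785475321], [0.0, 452.8347205532261, 193.40652816441343], [0.0, 0.0, 1.0]] [[-0.008, -1.0, 0.0024], [-0.9964, 0.0078, -0.0843], [0.0843, -0.003, -0.9964]] [0.10893056 0.50521158 0.91702028]
```

View pics/scene0.png

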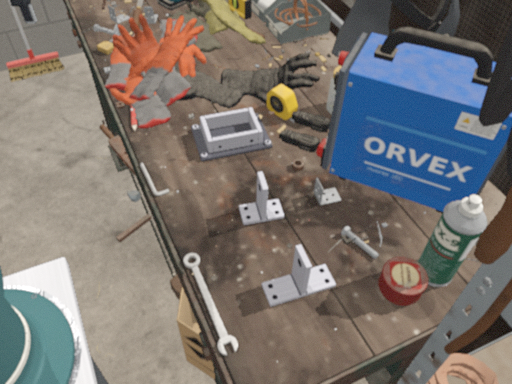

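View pics/top0.png

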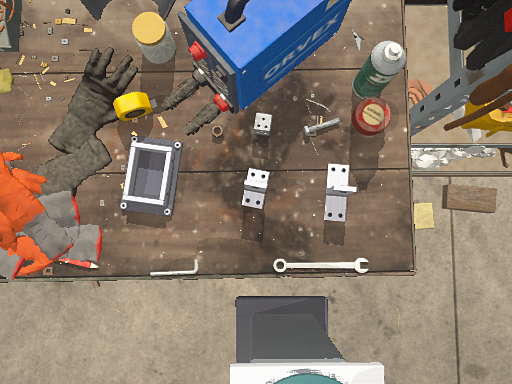

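The scene view shows the short tee at about (262,205), the long tee at (300,275) and the nest at (232,132). In the top view they are at (256,188), (337,192) and (152,176). I'll enlarge these areas to pick corners.

```bash
python3 - <<'E'
import cv2,numpy as np,pickle
t=pickle.load(open("top.pkl","rb"))["pixels"];s=pickle.load(open("scene.pkl","rb"))["pixels"]
f=lambda im,u,v,w,h:cv2.resize(im[v:v+h,u:u+w],None,fx=5,fy=5,interpolation=cv2.INTER_CUBIC)
a=np.hstack([f(t,112,130,80,90),f(t,225,155,80,90)])
cv2.imwrite("pics/crop_top.png",a[:450])
b=np.hstack([f(s,185,95,90,70),f(s,230,165,65,70)])
cv2.imwrite("pics/crop_scene.png",b)
E
```

```text
(no output)
```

View pics/crop_top.png

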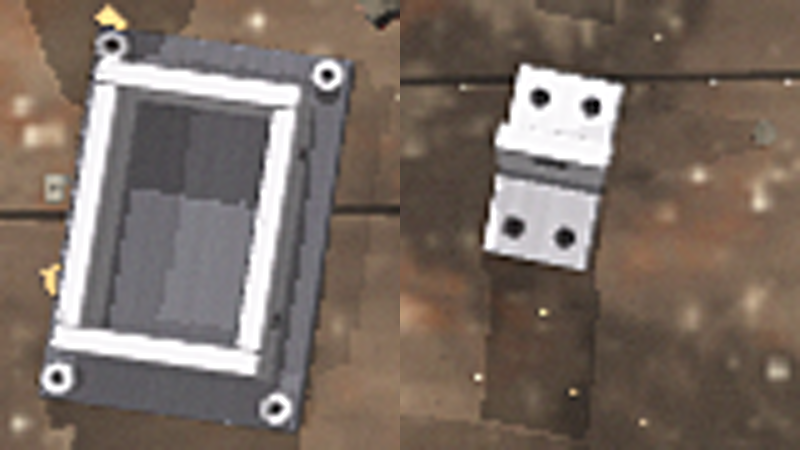

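View pics/crop_scene.png

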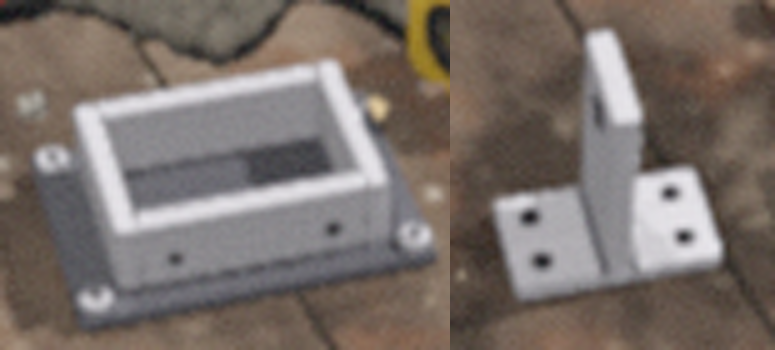

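```bash
cat >fit.py <<'E'
import numpy as np,pickle
from scipy.optimize import least_squares
C={n:pickle.load(open(n+".pkl","rb")) for n in("top","scene")}
def proj(c,X):
    p=(c["R"]@np.asarray(X).T).T+c["t"]; q=(c["intrinsics"]@p.T).T; return q[:,:2]/q[:,2:]
def world(p,L):
    c,s=np.cos(p[2]),np.sin(p[2]); L=np.asarray(L)
    return np.c_[p[0]+c*L[:,0]-s*L[:,1],p[1]+s*L[:,0]+c*L[:,1],L[:,2]]
def fit(obs,x0=(.5,.1,0)):
    f=lambda p:np.concatenate([(proj(C[n],world(p,L))-q).ravel() for n,L,q in obs])
    r=least_squares(f,x0,loss="soft_l1"); return r.x,r.fun
E
python3 - <<'E'
from fit import *
def px(P,off,org): P=np.array(P,float)-[off,0]; return (P+.5)/5-.5+org
def rect(a,b,z): return [(a,b,z),(a,-b,z),(-a,-b,z),(-a,b,z)]  # UL UR LR LL in top
nt=[("top",rect(.06,.042,.043),px([(98,57),(301,85),(257,375),(51,345)],0,(112,130))),
    ("top",rect(.08,.055,.008)[1:],px([(353,62),(297,430),(40,395)],0,(112,130)))]
sc=lambda a,b,z:[(-a,b,z),(a,b,z),(a,-b,z),(-a,-b,z)]
ns=[("scene",sc(.06,.042,.043),px([(77,110),(338,62),(388,182),(115,235)],0,(185,95))),
    ("scene",[(-.08,.055,.008),(.08,-.055,.008),(-.08,-.055,.008)],px([(35,165),(437,258),(82,322)],0,(185,95)))]
tt=[("top",rect(.04,.022,.008),px([(521,65),(625,84),(586,270),(484,250)],400,(225,155))),
    ("top",rect(.005,.022,.095),px([(501,122),(613,140),(608,165),(496,148)],400,(225,155)))]
ts=[("scene",sc(.04,.022,.008),px([(493,200),(697,168),(721,247),(518,288)],450,(230,165))),
    ("scene",sc(.005,.022,.095),px([(587,32),(612,30),(641,120),(614,123)],450,(230,165)))]
for n,a,b in(("nest",nt,ns),("tee",tt,ts)):
    for o in(a,b,a+b):
        p,r=fit(o); print(n,p.round(4),np.degrees(p[2]).round(2),"rms px",np.sqrt(np.mean(r**2)).round(2))
from scipy.spatial.transform import Rotation as R
from station import robot
o=robot.get_obs();print(R.from_rotvec(o["orientation"]).as_matrix().round(3))
E
```

```text
nest [ 0.5484  0.3232 -0.1443] -8.27 rms px 0.32
nest [ 0.5477  0.3238 -0.156 ] -8.94 rms px 0.55
nest [ 0.548   0.3234 -0.1482] -8.49 rms px 0.49
tee [ 0.5189  0.1034 -0.1974] -11.31 rms px 0.27
tee [ 0.5187  0.106  -0.2093] -11.99 rms px 0.4
tee [ 0.5186  0.1045 -0.2041] -11.7 rms px 0.57
[[-0.922  0.388 -0.   ]
 [ 0.388  0.922 -0.001]
 [-0.    -0.001 -1.   ]]
```

The two cameras agree to within about 3 mm. The tee is at about (0.519, 0.1045) with yaw −11.7°, and the nest is at (0.548, 0.323) with yaw −8.5°. Next I move above the tee and turn so the fingers close across its upright.

Call:
apply_moves(
  moves=[
    [-55,-41,0,0,0,10],
    [-109,-82,0,0,0,20],
    [-164,-123,0,0,0,30],
    [-218,-164,0,0,0,40],
    [-260,-195,0,0,0,50],
  ],
  claw=0,
)

```text
time: 0.72
ee_pos: [0.4008, 0.3041, 0.2101]
orientation: [-1.872, -2.523, -0.0]
contact_force: [1.1, -0.0, 0.3]
width: 1.0
gripper_force: 0.0
```

```bash
cat >go.py <<'E'
import sys,numpy as np
from scipy.spatial.transform import Rotation as R
from station import robot
def delta(x,y,z,yawdeg,o=None):   # yaw of tool y axis, tool pointing down
    o=o or robot.get_obs(); M=R.from_rotvec(o["orientation"])
    a=np.radians(yawdeg); Y=np.array([np.cos(a),np.sin(a),0]);Z=np.array([0,0,-1.])
    T=R.from_matrix(np.c_[np.cross(Y,Z),Y,Z])
    return (M.inv().apply(np.array([x,y,z])-o["ee_pos"])*1000).round(1),np.degrees((M.inv()*T).as_rotvec()).round(2)
if __name__=="__main__":
    o=robot.get_obs();print(o["time"],o["ee_pos"].round(4),o["joint_positions"].round(2),o["contact_force"].round(1),o["width"],delta(*map(float,sys.argv[1:]),o))
E
python3 go.py .5186 .1045 .16 -11.7
```

```text
0.725 [0.4008 0.3041 0.2101] [-0.95  0.2   0.27  1.92 -0.06  1.03 -0.36] [ 1.1 -0.   0.3] 0.9999232623398635 (array([-225.2,   55. ,   50.1]), array([-0.  , -0.  , 28.53]))
```

Call:
apply_moves(
  moves=[
    [-58,14,12,0,0,9],
    [-116,28,25,0,0,18],
    [-174,42,37,0,0,27],
    [-225,55,50,0,0,28.5],
    [-225,55,50,0,0,28.5],
  ],
)

```text
time: 1.35
ee_pos: [0.52, 0.1032, 0.1591]
orientation: [2.435, 1.983, -0.003]
contact_force: [-0.3, 0.3, -0.5]
width: 1.001
gripper_force: 0.0
```

```bash
python3 - <<'E'
from station import robot
import cv2,pickle
for n in("wrist","scene"):
    c=robot.capture(n);pickle.dump(c,open(n+"1.pkl","wb"));cv2.imwrite(f"pics/{n}1.png",c["pixels"])
c=pickle.load(open("wrist1.pkl","rb"));print(c["intrinsics"],c["R"],c["t"])
E
python3 go.py .5186 .1045 .052 -11.7
```

```text
[[299.5156992    0.         257.07940962]
 [  0.         299.5156992  192.9535854 ]
 [  0.           0.           1.        ]] [[ 9.79241133e-01 -2.02697363e-01 -7.63306685e-04]
 [-1.91806709e-01 -9.27832504e-01  3.19901596e-01]
 [-6.55514307e-02 -3.13114394e-01 -9.47450466e-01]] [-0.48820225  0.17078839  0.39716122]
1.45 [0.5189 0.1071 0.1597] [-0.64  0.33  0.46  1.91 -0.18  0.94 -0.3 ] [-0.1  1.   1.2] 0.9993975115545322 (array([ -2.5,   0.3, 107.7]), array([-0.04,  0.03,  0.31]))
```

View pics/wrist1.png

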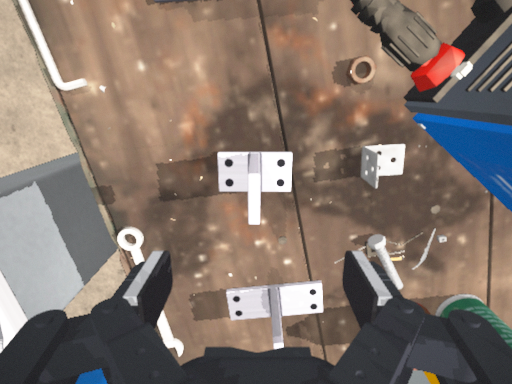

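The wrist view shows the short tee's foot at about (255,172), with its upright top near (254,222). The long tee is at (275,300). I'll fit the tee and project the TCP to check alignment.

```bash
python3 - <<'E'
from fit import *
import fit
C["w"]=pickle.load(open("wrist1.pkl","rb"))
for X in([.5189,.1071,.1597],[.5189,.1071,.0],[.5186,.1045,.095]): print(proj(C["w"],[X]))
F=[(-.04,.022,.008),(.04,.022,.008),(.04,-.022,.008),(-.04,-.022,.008)]
p,r=fit.fit([("w",F,np.array([(218,152),(292,152),(292,192),(218,192)],float))]);print(p,np.degrees(p[2]),r.round(1))
print(proj(C["w"],world((.5186,.1045,-.204),F)))
E
```

```text
[[253.87969267 231.55092431]]
[[255.45928686 167.40938355]]
[[255.05863173 198.87019133]]
[ 0.51772034  0.1036801  -0.20424517] -11.702386291587876 [-0.9  0.2  0.8  0.2 -0.7 -0.2  0.8 -0.2]
[[217.67146557 151.29535982]
 [293.5391296  151.29784508]
 [291.98786182 190.92663178]
 [219.35715188 190.91695996]]
```

Call:
apply_moves(
  moves=[
    [-1,-1,30,0,0,0.2],
    [-1,-1,60,0,0,0.2],
    [-1,-1,90,0,0,0.2],
    [-1,-1,107,0,0,0.2],
    [-1,-1,107,0,0,0.2],
  ],
)

```text
time: 2.08
ee_pos: [0.5174, 0.107, 0.0526]
orientation: [-2.432, -1.988, 0.002]
contact_force: [-0.3, 0.1, 0.5]
width: 1.003
gripper_force: 0.0
```

```bash
python3 go.py .518 .104 .052 -11.7
```

```text
2.075 [0.5174 0.107  0.0526] [-0.59  0.49  0.4   1.99 -0.28  0.72 -0.22] [-0.3  0.1  0.5] 1.0025174915011952 (array([-2.8,  1.2,  0.6]), array([-0.07,  0.04,  0.21]))
```

Correct the last few millimetres, then close gently and increase the force.

Call:
apply_moves(
  moves=[
    [-3,1,0,0,0,0],
    [-3,1,0,0,0,0],
    [-3,1,0,0,0,0],
    [-3,1,0,0,0,0],
    [-3,1,0,0,0,0],
  ],
  claw=1,
  force=30,
)

```text
time: 2.7
ee_pos: [0.5182, 0.1034, 0.0531]
orientation: [-2.434, -1.987, 0.0]
contact_force: [-1.9, 0.4, 1.6]
width: 0.111
gripper_force: 36.3
```

Call:
apply_moves(
  moves=[
    [0,0,0,0,0,0],
    [0,0,0,0,0,0],
    [0,0,0,0,0,0],
    [0,0,0,0,0,0],
    [0,0,0,0,0,0],
  ],
  force=60,
)

```text
time: 3.32
ee_pos: [0.5182, 0.1034, 0.0532]
orientation: [-2.434, -1.987, 0.0]
contact_force: [-4.3, 0.9, 5.4]
width: 0.101
gripper_force: 62.1
```

```bash
python3 go.py .518 .104 .052 -11.7
```

```text
3.325 [0.5182 0.1034 0.0532] [-0.58  0.49  0.4   1.99 -0.28  0.72 -0.21] [-4.3  0.9  5.4] 0.10056354363600795 (array([ 0.6, -0.4,  1.2]), array([-0.01,  0.  ,  0.15]))
```

Call:
apply_moves(
  moves=[
    [0,0,-10,0,0,0],
    [0,0,-35,0,0,0],
    [0,0,-65,0,0,0],
    [0,0,-90,0,0,0],
    [0,0,-90,0,0,0],
  ],
)

```text
time: 3.95
ee_pos: [0.5193, 0.1035, 0.1449]
orientation: [2.433, 1.986, 0.005]
contact_force: [0.1, 0.5, -3.8]
width: 0.103
gripper_force: 60.9
```

```bash
python3 go.py .548 .3234 .143 -8.5; python3 go.py .5182 .1034 .143 -11.7
```

```text
3.95 [0.5193 0.1035 0.1449] [-0.64  0.35  0.46  1.93 -0.19  0.9  -0.28] [ 0.1  0.5 -3.8] 0.10288747761793147 (array([221.2, -16. ,   2.2]), array([ 0.17, -0.09, -3.06]))
3.95 [0.5193 0.1035 0.1449] [-0.64  0.35  0.46  1.93 -0.19  0.9  -0.28] [ 0.1  0.5 -3.8] 0.10288747761793147 (array([-0.4, -1.1,  1.9]), array([ 0.16, -0.1 ,  0.14]))
```

Call:
apply_moves(
  moves=[
    [15,-1,0,0,0,-0.2],
    [55,-4,0,0,0,-1],
    [100,-7,0,0,0,-1.5],
    [145,-10,0,0,0,-2],
    [185,-13,0,0,0,-2.5],
  ],
)

```text
time: 4.58
ee_pos: [0.5418, 0.2898, 0.1416]
orientation: [-2.388, -2.041, 0.003]
contact_force: [0.4, -0.8, -3.8]
width: 0.1
gripper_force: 60.9
```

Call:
apply_moves(
  moves=[
    [25,-2,0,0,0,-0.4],
    [36,-3,0,0,0,-0.6],
    [36,-3,0,0,0,-0.6],
    [36,-3,0,0,0,-0.6],
    [36,-3,0,0,0,-0.6],
  ],
)

```text
time: 5.2
ee_pos: [0.5456, 0.3222, 0.1433]
orientation: [2.38, 2.05, 0.0]
contact_force: [-0.3, -0.5, -3.1]
width: 0.096
gripper_force: 60.9
```

```bash
python3 go.py .548 .3234 .143 -8.5; python3 - <<'E'
from station import robot
import cv2,pickle,numpy as np
P=[]
for n,(u,v,w,h) in(("scene",(170,20,130,150)),("wrist",(150,60,220,200)),("top",(95,90,130,150))):
    c=robot.capture(n);pickle.dump(c,open(n+"2.pkl","wb"));k=c["pixels"][v:v+h,u:u+w]
    if n!="wrist":P.append(cv2.resize(k,None,fx=3,fy=3,interpolation=cv2.INTER_CUBIC))
cv2.imwrite("pics/above.png",np.hstack(P));cv2.imwrite("pics/wrist2.png",c["pixels"] if 0 else pickle.load(open("wrist2.pkl","rb"))["pixels"])
E
```

```text
5.2 [0.5456 0.3222 0.1433] [-0.86  0.52  0.38  1.66 -0.22  1.   -0.56] [-0.3 -0.5 -3.1] 0.09641360494175118 (array([1.6, 2.2, 0.3]), array([ 0.01,  0.01, -0.03]))
```

View pics/above.png

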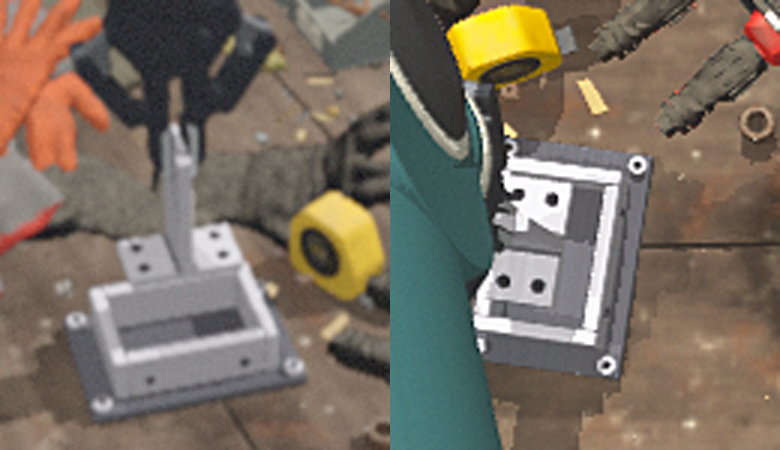

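View pics/wrist2.png

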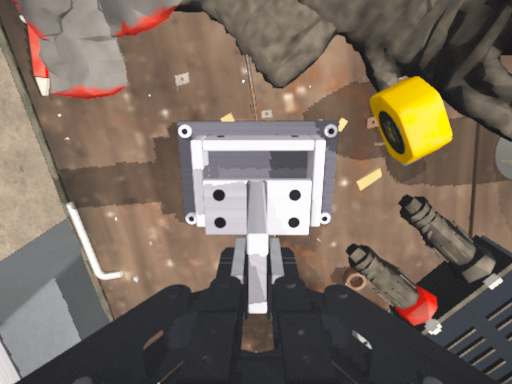

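The scene crop shows the upright tee hanging over the nest. In the wrist view the foot's top corners are at about (204,180), (312,180), (311,236) and (204,236). The nest base's far corners are at (179,122) and (338,121), and the walls' far outer corners are at (192,137) and (325,137). I'll compute the correction.

```bash
python3 - <<'E'
from fit import *
C["w"]=pickle.load(open("wrist2.pkl","rb"))
z=.1433-.0532+.008
F=[(-.04,.022,z),(.04,.022,z),(.04,-.022,z),(-.04,-.022,z)]
w=("w",F,np.array([(204,180),(312,180),(311,236),(204,236)],float))
s=("scene",F,(np.array([(117,242),(225,226),(243,263),(135,283)])+.5)/3-.5+[170,20])
n=("w",[(-.08,.055,.008),(.08,.055,.008),(-.06,.042,.043),(.06,.042,.043)],np.array([(179,122),(338,121),(192,137),(325,137)],float))
for k,o in(("tee w",[w]),("tee s",[s]),("nest w",[n])):
    p,r=fit(o);print(k,p.round(4),np.degrees(p[2]).round(2),r.round(1))
E
python3 go.py .548 .3234 .143 -8.5
```

```text
tee w [ 0.5462  0.3223 -0.1492] -8.55 [-1.7  0.4  1.3  0.4 -1.2 -0.4  1.6 -0.5]
tee s [ 0.5465  0.3229 -0.1378] -7.89 [-0.1  0.6  0.6 -0.6  0.5 -0.2 -1.2  0.1]
nest w [ 0.5474  0.3239 -0.1439] -8.24 [-3.2 -1.5  2.9 -1.3 -2.2  2.2  2.3  1.6]
5.35 [0.5454 0.3228 0.1433] [-0.86  0.52  0.38  1.66 -0.22  1.   -0.56] [ 0.2 -0.  -2.8] 0.10078502283908389 (array([1. , 2.4, 0.3]), array([ 0.01, -0.  ,  0.01]))
```

Call:
apply_moves(
  moves=[
    [1,1.5,8,0,0,0],
    [1,1.5,28,0,0,0],
    [1,1.5,50,0,0,0],
    [1,1.5,68,0,0,0],
    [1,1.5,72,0,0,0],
  ],
)

```text
time: 5.98
ee_pos: [0.5462, 0.3235, 0.0692]
orientation: [-2.379, -2.052, 0.004]
contact_force: [0.5, -0.2, -2.9]
width: 0.1
gripper_force: 60.9
```

Call:
apply_moves(
  moves=[
    [0,0,2,0,0,0],
    [0,0,4,0,0,0],
    [0,0,6,0,0,0],
    [0,0,7,0,0,0],
    [0,0,7,0,0,0],
  ],
)

```text
time: 6.6
ee_pos: [0.5469, 0.324, 0.0642]
orientation: [2.379, 2.052, 0.0]
contact_force: [0.5, -0.4, -3.1]
width: 0.1
gripper_force: 60.9
```

```bash
python3 go.py .547 .3234 .0612 -8.5
```

```text
6.6 [0.5469 0.324  0.0642] [-0.83  0.62  0.34  1.7  -0.26  0.86 -0.52] [ 0.5 -0.4 -3.1] 0.09961311214406467 (array([-0.6,  0.1,  3. ]), array([0.  , 0.  , 0.05]))
```

Call:
apply_moves(
  moves=[
    [0,0,0.4,0,0,0],
    [0,0,0.8,0,0,0],
    [0,0,1.2,0,0,0],
    [0,0,1.6,0,0,0],
    [0,0,2,0,0,0],
  ],
)

```text
time: 7.22
ee_pos: [0.547, 0.324, 0.062]
orientation: [2.379, 2.052, -0.0]
contact_force: [0.3, -0.5, -3.7]
width: 0.103
gripper_force: 60.9
```

Call:
apply_moves(
  moves=[
    [0,0,0.2,0,0,0],
    [0,0,0.4,0,0,0],
    [0,0,0.6,0,0,0],
    [0,0,0.8,0,0,0],
    [0,0,1,0,0,0],
  ],
)

```text
time: 7.85
ee_pos: [0.547, 0.324, 0.0612]
orientation: [2.379, 2.052, 0.0]
contact_force: [-1.6, -0.2, 2.1]
width: 0.102
gripper_force: 61.6
```

Call:
apply_moves(
  moves=[
    [0,0,0.2,0,0,0],
    [0,0,0.3,0,0,0],
    [0,0,0.4,0,0,0],
    [0,0,0.4,0,0,0],
    [0,0,0.4,0,0,0],
  ],
  force=25,
)

```text
time: 8.48
ee_pos: [0.547, 0.3241, 0.0612]
orientation: [-2.379, -2.052, -0.0]
contact_force: [-4.0, -1.0, 7.5]
width: 0.102
gripper_force: 62.5
```

```bash
python3 - <<'E'
from station import robot
import cv2,pickle,numpy as np
P=[]
for n,(u,v,w,h) in(("scene",(170,30,130,140)),("wrist",(150,90,220,140))):
    k=robot.capture(n)["pixels"][v:v+h,u:u+w]; P.append(cv2.resize(k,None,fx=420/h*.75 if n=="wrist" else 2.25,fy=2.25))
cv2.imwrite("pics/in.png",np.hstack(P))
E
```

```text
(no output)
```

View pics/in.png

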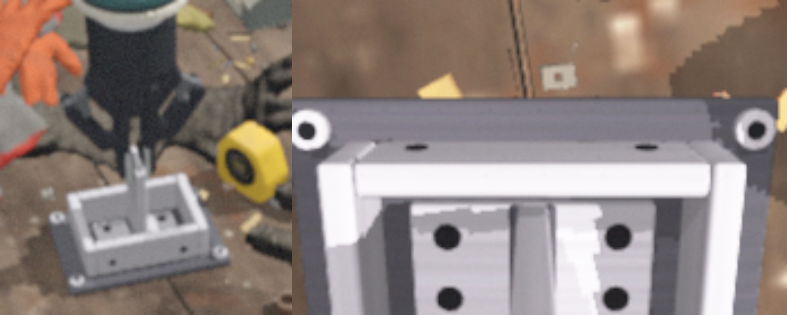

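The foot is inside the pocket and centred between its walls, and the contact force shows it has seated. I'll release in two stages.

Call:
apply_moves(
  moves=[
    [0,0,0,0,0,0],
    [0,0,0,0,0,0],
    [0,0,0,0,0,0],
    [0,0,0,0,0,0],
    [0,0,0,0,0,0],
  ],
  claw=0.7,
)

```text
time: 9.2
ee_pos: [0.547, 0.324, 0.0607]
orientation: [2.379, 2.052, -0.0]
contact_force: [0.5, 1.1, -0.3]
width: 0.298
gripper_force: 0.0
```

Call:
apply_moves(
  moves=[
    [0,0,0,0,0,0],
    [0,0,0,0,0,0],
    [0,0,0,0,0,0],
    [0,0,0,0,0,0],
    [0,0,-5,0,0,0],
  ],
  claw=0.3,
)

```text
time: 9.82
ee_pos: [0.5468, 0.3239, 0.0656]
orientation: [2.379, 2.052, -0.001]
contact_force: [0.5, 0.6, 0.2]
width: 0.701
gripper_force: 0.0
```

Call:
apply_moves(
  moves=[
    [0,0,-15,0,0,0],
    [0,0,-40,0,0,0],
    [0,0,-70,0,0,0],
    [0,0,-100,0,0,0],
    [0,0,-120,0,0,0],
  ],
)

```text
time: 10.45
ee_pos: [0.5473, 0.3242, 0.1881]
orientation: [2.379, 2.052, 0.003]
contact_force: [-0.5, 0.9, 0.4]
width: 0.705
gripper_force: 0.0
```

```bash
python3 - <<'E'
from station import robot
import cv2,numpy as np
P=[]
for n,(u,v,w,h) in(("scene",(170,90,170,220)),("wrist",(120,80,220,220))):
    k=robot.capture(n)["pixels"][v:v+h,u:u+w]; P.append(cv2.resize(k,None,fx=2,fy=2))
cv2.imwrite("pics/done.png",np.hstack(P)); o=robot.get_obs();print(o["contact_force"],o["qvel"].round(3),o["time"])
E
```

```text
[-0.10107134  0.27315193 -0.26658302] [ 0.002  0.036 -0.013  0.039 -0.008 -0.038  0.007] 10.55
```

View pics/done.png

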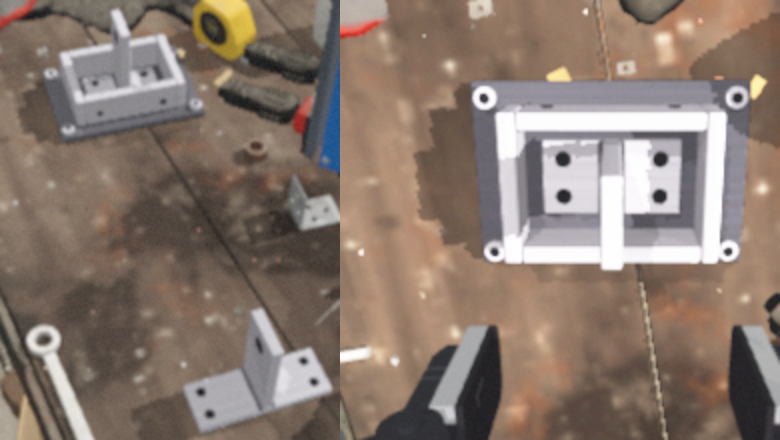

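The short tee stands upright and flat in the pocket, the gripper is clear of it, and the long tee hasn't moved.

```bash
python3 -c "
from station import robot
print(robot.sign_off())"
```

```text
the job is handed in; nothing more can be done
None
```

The short-foot tee bracket is upright and flat in the nest pocket and released, the long-foot one was left where it stood, and the job was handed in at about 10.6 s.

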